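# Put the finished seal away in its chest

## Task

The green seal stone is finished: put it away. Lift the lid of the wooden chest and ease it back until it rests open on its stop, then lay the seal squarely on the red felt bed in the free bay, its red inked face towards the hinge like the stones beside it. Lay it down without dropping it, and leave everything else where it is.

Things in the scene. Friction and masses are not known exactly. Their poses are not given: they have to be found in the camera images.
- lid (a joint): chest lid angle: 0 = shut (level), 1.83 rad (105 degrees) = leaning back on its stop; no latch. The lid, 300 g, falls shut if let go before upright (about 1.57) and sinks back onto its stop beyond; its hinges are damped (0.12 N m s/rad). Ease it: not faster than 2.5 rad/s
- chest: pale wooden chest, fixed, its front turned to the cutting mat, 132 mm (x) by 252 mm (y) by 66 mm high without its lid, walls 8 mm. Origin under its centre; x points from its front to its hinge side, y to the left seen from the front. Inside: floor 18 mm above the desk, three bays, centres 76 mm apart along y, the middle one at y = 0, parted by dividers 5 mm thick and 11 mm high
- hinge (a point): middle of the lid's hinge axis at the back of the chest (fixed); axes as chest, the hinge axis along y. It is 66 mm above the desk, 71 mm behind the chest's centre (5 mm behind the back wall, 137 mm behind the front wall's outer face)
- lid_lip (a point): middle of the lower front edge of the lid (moves with the lid), 161 mm from the hinge axis. The lid is a flat board 12 mm thick and 256 mm wide, its underside level with the top of the walls (66 mm above the desk when shut); it overhangs the front wall by 24 mm as a lip all along, under which fingertips can be hooked
- bed: thin red felt bed lying on the floor of the free bay (one of the three), 104 mm (x) by 54 mm (y) by 3 mm thick, fixed. Origin at the centre of its underside, on the bay floor 18 mm above the desk; x points to the hinge side of the chest, z up. Hidden while the lid is shut
- seal: the finished green seal stone, a bar 84 mm (x) by 34 by 34 mm, 260 g give or take a third, lying on a green-grey cutting mat 3 mm thick. Origin at the centre of its underside (17 mm below its middle); x points along it to the red inked face, z up
- seal_center (a point): middle of the green seal stone, axes as seal
- amber_stone: amber-brown seal stone of the same size lying in one bay, red face to the hinge, not to be disturbed. Origin at the centre of its underside on the bay floor
- white_stone: whitish seal stone of the same size lying in another bay, red face to the hinge, not to be disturbed. Origin at the centre of its underside on the bay floor
- ink_jar: capped black ink jar, 74 mm across, 60 mm high, standing; origin under its centre; leave alone
- paste_pot: low white porcelain pot of vermilion paste, 82 mm across, 30 mm high; origin under its centre; leave alone
- blank: yellowish uncut stone standing upright, 34 by 34 by 80 mm high; origin under its centre; leave alone
- seal_bed: wooden carving clamp, 150 by 90 by 34 mm high, lying flat; origin under its centre; leave alone
- graver: steel graver with cord-wrapped grip, 150 mm long, 12 mm high, lying on the right part of the mat; origin under its centre, x along it; leave alone
- seal_face (a point): middle of the red inked end face of the green seal stone, 42 mm from its middle along its x axis
- brush: white writing brush, 170 mm long, 10 mm thick, lying; origin under its middle, x along it; leave alone
- pencil: brown pencil, 170 mm long, 8 mm thick, lying; origin under its middle, x along it; leave alone
Things that resemble listed ones, but are neither listed nor needed, are in the scene too. Leave any blue or turquoise look-alike of the seal alone.

How it is judged (in metres and radians):
On the way:
1. the lid has been eased back onto its stop (value of joint lid above 1.76 rad), for 0.3 s.
At the end, for the whole second after the job is handed in: The lid leans on its stop (beyond 1.76 rad); the green seal lies flat and at rest on the felt bed, its middle within 13 mm of the bed's middle along and across, its length within 0.2 rad of the bed's, the red face to the hinge; the other stones and the things on the desk are where they were (value of joint lid above 1.76 rad and x of seal_center in the frame of bed between -0.013 and 0.013 m and y of seal_center in the frame of bed between -0.013 and 0.013 m and z of seal_center in the frame of bed between 0.016 and 0.024 m and angle between the x axis of seal and the x axis of bed, either way round below 0.2 rad and x of seal_face in the frame of bed above 0.025 m and linear speed of seal below 0.02 m/s); the robot touches nothing.
It fails at once if the lid is flung open (faster than 2.5 rad/s) (velocity of joint lid above 2.5 rad/s).
It fails at once if the seal is dropped into the chest (still faster than 0.5 m/s within 12 mm of its bed) (horizontal distance between seal_center and bed below 0.06 m and z of seal_center in the frame of bed below 0.032 m and linear speed of seal above 0.5 m/s).
It fails at once if a stone in the chest is shifted by more than 15 mm (distance of any of amber_stone, white_stone from where it was at the start of the episode above 0.015 m).
It fails at once if the jar, the pot, the uncut stone, the clamp, the graver, the brush or the pencil is shifted by more than 25 mm, or one of the first three is knocked over (distance of any of ink_jar, paste_pot, blank, seal_bed, graver, brush, pencil from where it was at the start of the episode above 0.025 m or angle between any of ink_jar, paste_pot, blank's own z axis and vertical above 0.5 rad).
It also fails if it takes over 58 s, if anything falls off the work surface, if the arm or the gripper's body presses on something with over 40 N, if the wrist force passes 120 N, or if a joint passes its speed limit or range.

## Robot

A 6-joint arm with a two-finger parallel gripper is mounted at the origin on the work surface. World frame = base frame: x ahead of the robot, y to its left, z up, the work surface at z = 0. Lengths are in m, angles in degrees, forces in N, time in s.
With the tool pointing down it reaches from about 0.4 to 0.825 m from the base axis. Payload 7 kg.
Tool frame: the origin (TCP) lies at the very end of the fingers, on their centre line; the grasp point (between the pads) lies 19 mm behind it (ctrl.grip_depth is the distance from the TCP to the grasp point, in m); z points along the fingers, y is the line along which they close (so a half turn about z gives the same grasp; the last joint's range is limited). The gripper opens to 88 mm and grips with 3 to 60 N. Pads are 19 mm wide; open, the fingers measure 130 mm over their backs; the gripper's body (78 mm by 193 mm) begins 47 mm behind the grasp point.
Start: joints at [-59.181, 20.546, 0.682, 0, -70.136, -16.507], TCP at [0.167, -0.654, 0.227] pointing down, gripper open.
Joint ranges: [-176.03, 176.03], [-82.01, 121.73], [-58.28, 71.71], [-173.87, 95.51], [-174.79, -0.11], [-173.66, 173.66]. Speed limits (degrees/s): [136.94, 136.94, 172.46, 180, 180, 180].

## Interface

Orientations are given as [roll, pitch, yaw] about the fixed x, y, z axes, in that order (R = Rz(yaw) Ry(pitch) Rx(roll)).
In Python, from plant import get_obs, eyes, ctrl, spotter gives the robot as it stands.
- The arm moves only by the shell command python3 -m crank 'ROWS'. ROWS is JSON, one flat list of numbers, 7 for each row, row after row: the turn, a rotation vector about the tool's x, y, z in rad, then the shift along the tool's x, y, z in mm, then the opening, from 0 (shut) to 1 (fully open). A call has 1 to 5 rows; each row shifts and turns the commanded pose from where the row before left it, along the tool's axes as they then stand; what a row does not reach is not made up. A row lasts 1/8 s, in which the tool goes at most 62.5 mm and 10.7 degrees, less where a joint would pass 70% of its speed; a pose out of reach is approached as far as the arm can. A call is refused whole if a number of a shift passes 62.5 or a number of a turn 0.188, either way. A call with a gripper value outside its range is refused whole. The fingers move at their own pace and stop on an object; the grip force is fixed at half the most. Time passes only in rows, so rows that do not move let the fingers close. It gives the time, the measured TCP pose, the force, the opening and the grip force at its end, in the units of the state.
- get_obs(): the state, without advancing time (a new reading comes with each control period).
- eyes.snapshot(name): name is "scene" or "top" or "wrist"; returns the picture (400x640x3 uint8, blue, green, red); there is no depth.
- eyes.camera_model(name): a dict with "fx", "fy", "cx", "cy" (pixels), "extrinsics" (4x4, takes a point from camera to world coordinates). Camera axes: x right, y down, z forward; pixel columns grow to the right and rows downward; lengths in m; the calibration is good to about 2 mm. The wrist camera is an equidistant fisheye: a pixel r from the principal point sees the ray r / f radians off the axis. A picture is of the moment at which its call begins: read the wrist's pose just before it. camera_model takes no time and is no camera call; for the wrist camera it gives the pose at the moment of the call.
- ctrl.close_job(): hands the job in; it is judged then, once.
Trained networks look in the newest picture that a camera, given by its name, has taken for a name from the list of things; names that differ only in an ending like _2 or _b are one class to them, and where a whole thing is asked for, a point or a joint stands for the part that bears it (a point fixed in the world has none). Each returns a list of dicts, best first, with "p" (0 to 1); they miss things now and then, are a little off and sometimes report something else, mostly with a low value. They report only what shows in the picture. A call takes as long as a camera call. They do not tell look-alikes from the thing itself.
- spotter.outline_of(camera, target): "region" (400x640 bool, what is visible of it) and "rect" ([left, top, width, height] in pixels, round what is visible of it).
- spotter.place_of(camera, target): "location" ([column, row] in pixels: a listed point, or the origin of a listed thing).
The state is a dict: "clock": time; "joint_pos": joint angles; "qvel": joint speeds; "tau": joint torques, N m; "tool_pos": TCP position; "orientation": TCP orientation; "force": force on the tool from outside, world axes, zero at the start; "moment": the same for the moment, N m; "opening": finger opening in m; "gripper_force": force on a finger pad.
Only numpy, scipy, OpenCV 4.12 (cv2) and the standard library are available. Lean on these libraries where they do the work, as an engineer would, in place of code of your own. Each camera call takes 0.05 s, during which the arm holds its last target. There are 200 camera calls.

## Working session

There is one attempt and no reset: what is moved stays moved. The work goes in short steps, Python scripts to look and compute and a shell command to move; the robot and the scene stay as the last step left them, time stands still between calls to the robot, and variables do not carry over. Pictures are saved under pics/ and viewed, at most 10 in all, crops included, and the job is handed in when it is done.

```bash
ls; mkdir -p pics; python3 - <<'E'
from plant import get_obs, eyes, ctrl, spotter
import cv2, numpy as np
o=get_obs(); print(o['clock'],o['tool_pos'],o['orientation'],o['opening'],ctrl.grip_depth)
s=eyes.snapshot("scene"); cv2.imwrite("pics/scene0.png",s)
t=eyes.snapshot("top"); cv2.imwrite("pics/top0.png",t)
for c in ("scene","top"):
    m=eyes.camera_model(c); print(c,m['fx'],m['fy'],m['cx'],m['cy'],np.round(m['extrinsics'],3).tolist())
    for n in ("seal","seal_center","seal_face","chest","hinge","lid_lip","ink_jar","blank","paste_pot","seal_bed","graver"):
        print(c,n,[(np.round(d['location'],1).tolist(),round(d['p'],2)) for d in spotter.place_of(c,n)[:3]])
print(get_obs()['clock'])
E
```

```text
pics
0.0 [ 0.16673509 -0.65355661  0.22561207] [ 1.79903139e+02 -6.36904223e-03 -1.65694170e+02] 0.08764731476381264 0.0188
scene 365.3007663569431 365.3007663569431 325.86688202256965 200.573870823997 [[0.003, 0.69, -0.723, 1.348], [1.0, -0.003, 0.001, -0.032], [-0.002, -0.723, -0.69, 0.901], [0.0, 0.0, 0.0, 1.0]]
scene seal [([274.4, 176.3], 0.85), ([251.0, 217.2], 0.59), ([167.3, 264.3], 0.56)]
scene seal_center [([250.3, 212.1], 0.79), ([164.1, 260.5], 0.72), ([276.2, 176.7], 0.62)]
scene seal_face [([284.8, 170.9], 0.69), ([178.0, 257.7], 0.68), ([253.5, 221.8], 0.56)]
scene chest [([380.2, 228.8], 0.7)]
scene hinge [([395.7, 215.4], 0.68)]
scene lid_lip [([347.6, 213.6], 0.64)]
scene ink_jar [([268.6, 267.4], 0.71)]
scene blank [([311.1, 269.8], 0.64)]
scene paste_pot [([463.1, 235.5], 0.75)]
scene seal_bed [([222.9, 262.5], 0.94)]
scene graver [([220.4, 216.4], 0.5), ([250.1, 217.1], 0.32)]
top 385.8954921568302 385.8954921568302 319.21481148544353 192.64305396802848 [[-0.019, -0.997, 0.081, 0.404], [-1.0, 0.017, -0.022, -0.035], [0.021, -0.082, -0.996, 1.137], [0.0, 0.0, 0.0, 1.0]]
top seal [([380.4, 271.6], 0.94), ([436.5, 269.1], 0.88), ([397.6, 193.3], 0.84)]
top seal_center [([475.7, 132.2], 0.96), ([442.2, 268.8], 0.89), ([397.7, 194.9], 0.85)]
top seal_face [([436.7, 258.0], 0.73), ([390.9, 185.5], 0.63), ([365.2, 276.3], 0.6)]
top chest [([256.8, 177.6], 0.59)]
top hinge [([228.0, 169.6], 0.84)]
top lid_lip [([284.8, 172.2], 0.66)]
top ink_jar [([366.1, 126.7], 0.75)]
top blank [([321.8, 121.5], 0.56)]
top paste_pot [([155.2, 173.5], 0.69)]
top seal_bed [([415.5, 135.4], 0.88)]
top graver [([437.5, 199.0], 0.76)]
1.2
```

View pics/top0.png

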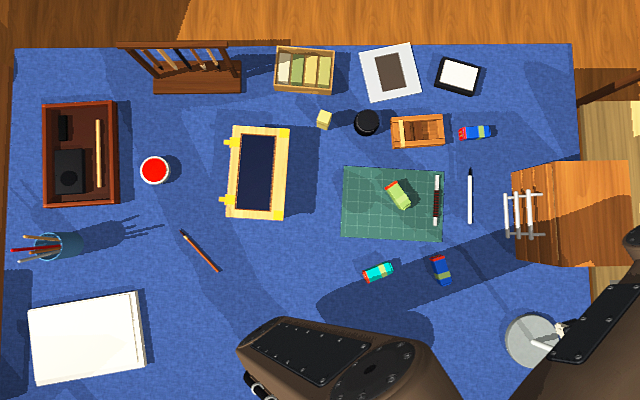

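View pics/scene0.png

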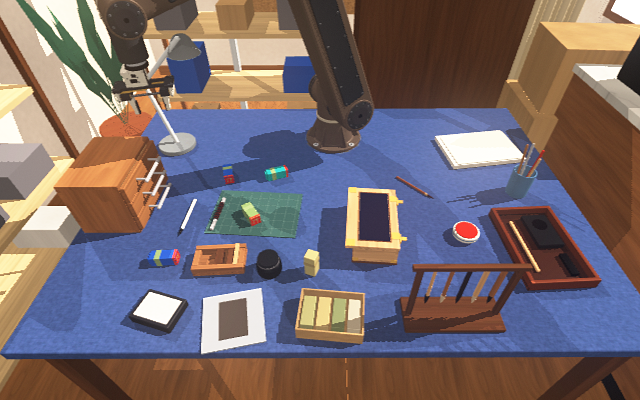

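Top view: the green seal is on the mat at (398,194), with its red end towards (389,184). The chest lid is at (258,172), with its hinges on the left and lip on the right. The scene view agrees: seal at (250,213), red end at (254,222). The blue and turquoise bars are look-alikes.

```bash
cat > h.py <<'E'
import numpy as np, cv2
from plant import get_obs, eyes, ctrl, spotter
from scipy.spatial.transform import Rotation as R
def ray(m,uv):
    x=(uv[0]-m['cx'])/m['fx']; y=(uv[1]-m['cy'])/m['fy']; 
    return np.array([x,y,1.0])
def rayw(m,uv):
    d=ray(m,uv)
    if m.get('fish'):
        t=np.hypot(d[0],d[1]); d=np.array([d[0]/t*np.sin(t),d[1]/t*np.sin(t),np.cos(t)])
    E=np.array(m['extrinsics']); d=E[:3,:3]@d; return E[:3,3],d/np.linalg.norm(d)
def plane(m,uv,z):
    o,d=rayw(m,uv); return o+d*(z-o[2])/d[2]
def tri(obs):
    A=np.zeros((3,3)); b=np.zeros(3); P=[]
    for m,uv in obs:
        o,d=rayw(m,uv); M=np.eye(3)-np.outer(d,d); A+=M; b+=M@o; P.append((M,o))
    p=np.linalg.solve(A,b); return p,[round(float(np.linalg.norm(M@(p-o))),4) for M,o in P]
def tool():
    o=get_obs(); return np.array(o['tool_pos']),R.from_euler('xyz',o['orientation'],degrees=True)
E
python3 - <<'E'
from h import *
s=eyes.snapshot("scene");t=eyes.snapshot("top")
ms,mt=eyes.camera_model("scene"),eyes.camera_model("top")
for n,a,b in [("sealcen",(397.7,194.9),(250.3,212.1)),("face",(390.9,185.5),(253.5,221.8)),("lip",(284.8,172.2),(347.6,213.6)),("hinge",(228,169.6),(395.7,215.4)),("chest",(256.8,177.6),(380.2,228.8)),("jar",(366.1,126.7),(268.6,267.4)),("blank",(321.8,121.5),(311.1,269.8)),("clamp",(415.5,135.4),(222.9,262.5)),("pot",(155.2,173.5),(463.1,235.5))]:
    p,e=tri([(mt,a),(ms,b)]); print(n,p.round(3),e)
def pc(uv,z): return plane(mt,uv,z).round(3)[:2]
print("lid corners",[pc(u,.078) for u in [(235,126),(291,129),(284,219),(226,215)]])
for cam,m in (("top",mt),("scene",ms)):
  for nm,z in (("seal",.037),("lid_lip",.078),("chest",.078)):
    for d in spotter.outline_of(cam,nm)[:4]:
        r=d['region'].astype(np.uint8); 
        if r.sum()<20: continue
        c=cv2.boxPoints(cv2.minAreaRect(cv2.findNonZero(r)))
        q=np.array([pc(u,z) if cam=="top" else plane(ms,u,z)[:2] for u in c]); 
        e=[q[1]-q[0],q[2]-q[1]]
        print(cam,nm,round(d['p'],2),d['rect'],q.mean(0).round(3),[(round(float(np.linalg.norm(v)),3),round(float(np.degrees(np.arctan2(v[1],v[0]))),1)) for v in e])
E
```

```text
sealcen [ 0.484 -0.287  0.025] [0.0007, 0.0007]
face [ 0.514 -0.273  0.008] [0.0007, 0.0007]
lip [0.548 0.036 0.082] [0.0006, 0.0006]
hinge [0.557 0.188 0.083] [0.0024, 0.0024]
chest [0.545 0.135 0.005] [0.0118, 0.0118]
jar [ 0.693 -0.204  0.   ] [0.0004, 0.0004]
blank [ 0.708 -0.074  0.009] [0.0021, 0.0021]
clamp [ 0.666 -0.352 -0.01 ] [0.0037, 0.0037]
pot [ 0.562  0.421 -0.008] [0.0034, 0.0034]
lid corners [array([0.68 , 0.172]), array([0.67 , 0.017]), array([0.42 , 0.039]), array([0.433, 0.197])]
top seal 0.89 [461.0, 123.2, 28.3, 18.1] [ 0.662 -0.516] [(0.094, -85.1), (0.04, -178.6)]
top seal 0.84 [385.7, 179.9, 26.9, 25.9] [ 0.48  -0.287] [(0.039, -54.3), (0.082, -144.4)]
top seal 0.71 [430.3, 256.2, 19.4, 27.0] [ 0.269 -0.4  ] [(0.042, -69.0), (0.086, -159.7)]
top seal 0.6 [362.6, 260.7, 30.3, 20.7] [ 0.268 -0.219] [(0.086, -69.7), (0.04, -159.8)]
top lid_lip 0.88 [217.0, 123.8, 70.2, 95.4] [0.551 0.12 ] [(0.258, -3.8), (0.185, -94.7)]
top chest 0.86 [216.6, 126.2, 73.5, 92.7] [0.552 0.121] [(0.256, -3.8), (0.183, -95.0)]
scene seal 0.86 [242.2, 203.7, 19.0, 20.9] [ 0.5   -0.282] [(0.049, 138.4), (0.109, 31.2)]
scene seal 0.86 [146.1, 248.6, 33.0, 17.9] [ 0.68  -0.513] [(0.097, 89.7), (0.061, 16.1)]
scene seal 0.75 [177.7, 197.3, 16.2, 35.1] [ 0.51  -0.489] [(0.147, 176.4), (0.012, 59.7)]
scene seal 0.67 [261.8, 163.9, 31.1, 18.4] [ 0.29  -0.217] [(0.091, 113.8), (0.074, 13.5)]
scene lid_lip 0.73 [190.1, 243.0, 59.7, 35.0] [ 0.717 -0.333] [(0.161, 93.5), (0.111, 11.0)]
scene lid_lip 0.63 [344.4, 184.6, 63.2, 64.1] [0.553 0.124] [(0.274, 176.6), (0.203, 87.6)]
scene chest 0.72 [346.0, 184.2, 63.2, 79.2] [0.578 0.12 ] [(0.323, 176.1), (0.2, 86.5)]
```

```bash
cat >> h.py <<'E'
YAW=np.radians(85.3); CX=np.array([np.cos(YAW),np.sin(YAW),0]); LIP=np.array([.545,.028,.066])
def Rt(yaw,tilt):  # tool down at yaw (deg); tilt (deg) turns the tip towards tool -x
    return R.from_euler('xyz',[180,0,yaw],degrees=True)*R.from_euler('y',-tilt,degrees=True)
def plan(p,Rg,n,grip,start=None):
    """suggested rows from the present (or start) pose to p,Rg in n rows; returns end pose"""
    p0,R0=start or tool(); p=np.array(p); rv=(R0.inv()*Rg).as_rotvec()/n; dR=R.from_rotvec(rv); Rc=R0
    print(n,"rows turn",rv.round(3),"deg/row",np.degrees(np.linalg.norm(rv)).round(1))
    for i in range(n):
        print([*rv.round(3).tolist(),*(Rc.inv().apply((p-p0)/n)*1000).round(0).tolist(),grip]); Rc=Rc*dR
    return p,Rg
def hookpt(s,h): return LIP*[1,1,0]+CX*s+[0,0,h]
E
python3 - <<'E'
from h import *
plan(hookpt(-.062,.117),Rt(-94.7,45),14,0)
E
```

```text
14 rows turn [-0.035 -0.049 -0.084] deg/row 5.9
[-0.035, -0.049, -0.084, -37.0, 36.0, 8.0, 0]
[-0.035, -0.049, -0.084, -39.0, 33.0, 11.0, 0]
[-0.035, -0.049, -0.084, -41.0, 29.0, 14.0, 0]
[-0.035, -0.049, -0.084, -43.0, 25.0, 17.0, 0]
[-0.035, -0.049, -0.084, -44.0, 21.0, 20.0, 0]
[-0.035, -0.049, -0.084, -44.0, 16.0, 23.0, 0]
[-0.035, -0.049, -0.084, -44.0, 12.0, 25.0, 0]
[-0.035, -0.049, -0.084, -44.0, 7.0, 28.0, 0]
[-0.035, -0.049, -0.084, -43.0, 3.0, 30.0, 0]
[-0.035, -0.049, -0.084, -41.0, -2.0, 32.0, 0]
[-0.035, -0.049, -0.084, -39.0, -7.0, 34.0, 0]
[-0.035, -0.049, -0.084, -37.0, -11.0, 35.0, 0]
[-0.035, -0.049, -0.084, -34.0, -15.0, 37.0, 0]
[-0.035, -0.049, -0.084, -31.0, -19.0, 38.0, 0]
```

```bash
python3 -m crank '[-0.035,-0.049,-0.084,-37,36,8,0,-0.035,-0.049,-0.084,-39,33,11,0,-0.035,-0.049,-0.084,-41,29,14,0,-0.035,-0.049,-0.084,-43,25,17,0,-0.035,-0.049,-0.084,-44,21,20,0]'
python3 - <<'E'
from h import *
print(get_obs()['joint_pos'])
plan(hookpt(-.062,.117),Rt(-94.7,45),9,0)
E
```

```text
clock: 2.22
tool_pos: [0.301, -0.4308, 0.1872]
orientation: [173.0, 15.8, -142.2]
force: [0.2, -0.5, 0.1]
opening: 0.0432
gripper_force: 0.0
[-46.60346974  14.49211189  -8.51819757 -17.03747767 -73.32708421
   1.15016836]
9 rows turn [-0.035 -0.048 -0.083] deg/row 5.8
[-0.035, -0.048, -0.083, -44.0, 16.0, 23.0, 0]
[-0.035, -0.048, -0.083, -44.0, 11.0, 25.0, 0]
[-0.035, -0.048, -0.083, -44.0, 7.0, 28.0, 0]
[-0.035, -0.048, -0.083, -43.0, 2.0, 30.0, 0]
[-0.035, -0.048, -0.083, -41.0, -2.0, 32.0, 0]
[-0.035, -0.048, -0.083, -39.0, -7.0, 34.0, 0]
[-0.035, -0.048, -0.083, -37.0, -11.0, 35.0, 0]
[-0.035, -0.048, -0.083, -34.0, -15.0, 37.0, 0]
[-0.035, -0.048, -0.083, -31.0, -19.0, 37.0, 0]
```

```bash
python3 -m crank '[-0.035,-0.048,-0.083,-44,16,23,0,-0.035,-0.048,-0.083,-44,11,25,0,-0.035,-0.048,-0.083,-44,7,28,0,-0.035,-0.048,-0.083,-43,2,30,0,-0.035,-0.048,-0.083,-41,-2,32,0]' >/dev/null
python3 -m crank '[-0.035,-0.048,-0.083,-39,-7,34,0,-0.035,-0.048,-0.083,-37,-11,35,0,-0.035,-0.048,-0.083,-34,-15,37,0,-0.035,-0.048,-0.083,-31,-19,37,0,0,0,0,0,0,0,0]'
python3 - <<'E'
from h import *
print(get_obs()['joint_pos'],hookpt(-.062,.117))
m=eyes.camera_model("wrist"); m['fish']=True
im=eyes.snapshot("wrist"); cv2.imwrite("pics/w1.png",im)
for n in ("lid_lip","hinge","seal_center"):
  for d in spotter.place_of("wrist",n)[:2]: print(n,d['location'],d['p'],plane(m,d['location'],.066).round(4))
E
```

```text
clock: 3.48
tool_pos: [0.5416, -0.0325, 0.1146]
orientation: [179.4, 45.1, -95.0]
force: [-0.3, -0.6, 0.0]
opening: 0.0006
gripper_force: 0.0
[-16.86729041  25.89672608  -5.60270977 -45.27342643 -76.36101646
  30.52378639] [ 0.53991981 -0.03379152  0.117     ]
lid_lip [321.0, 214.6] 0.65 [0.5457 0.0351 0.066 ]
```

View pics/w1.png

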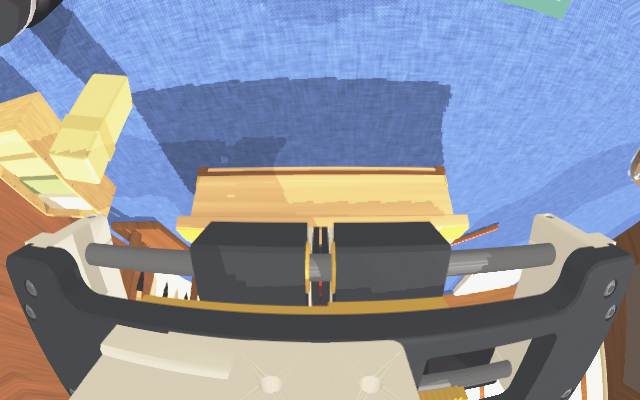

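The wrist view shows the chest's front wall between rows 168 (base) and 215, with the lip band at row ~216–235, columns 178–470. The fingers are centred in front of it.

```bash
python3 - <<'E'
from h import *
m=eyes.camera_model("wrist"); m['fish']=True
for uv,z in [((205,168),0),((440,168),0),((320,167),0),((178,217),.066),((468,215),.066),((310,217),.066)]: print(uv,plane(m,uv,z).round(4))
E
```

```text
(205, 168) [0.6684 0.0488 0.    ]
(440, 168) [0.4206 0.0716 0.    ]
(320, 167) [0.5479 0.0605 0.    ]
(178, 217) [0.6756 0.0302 0.066 ]
(468, 215) [0.4112 0.0517 0.066 ]
(310, 217) [0.5548 0.0385 0.066 ]
```

```bash
sed -i 's/LIP=np.array(\[.545,.028/LIP=np.array([.545,.034/' h.py; cat >> h.py <<'E'
def lidpose(phi):
    a=np.radians(45+phi/2); f=np.radians(phi)
    z=np.array([np.cos(a),-np.sin(a)]); n=np.array([np.sin(a),np.cos(a)])
    E=np.array([.161*(1-np.cos(f)),.066+.161*np.sin(f)])
    q=E+.021*z-.0095*n
    return hookpt(*q),Rt(-94.7,45+phi/2-0.0 if 0 else 90-(45+phi/2))
E
python3 - <<'E'
from h import *
p,Rg=plan(hookpt(.009,.036),Rt(-94.7,45),4,0)
print(lidpose(0)[0],p)
st=(p,Rg)
for phi in (3,8,14,21,28,35,42,49,56,63,70,77,84,91,97,101): st=plan(*lidpose(phi),1,0,st)
print(st[0])
E
```

```text
4 rows turn [ 0.001 -0.    -0.001] deg/row 0.1
[0.001, -0.0, -0.001, 0.0, 0.0, 28.0, 0]
[0.001, -0.0, -0.001, 0.0, 0.0, 28.0, 0]
[0.001, -0.0, -0.001, 0.0, 0.0, 28.0, 0]
[0.001, -0.0, -0.001, 0.0, 0.0, 28.0, 0]
[0.5456663  0.04210438 0.04443324] [0.54573745 0.04296974 0.036     ]
1 rows turn [0.    0.026 0.   ] deg/row 1.5
[0.0, 0.026, 0.0, -11.0, 0.0, -13.0, 0]
1 rows turn [ 0.     0.044 -0.   ] deg/row 2.5
[0.0, 0.044, -0.0, -10.0, -0.0, -10.0, 0]
1 rows turn [-0.     0.052  0.   ] deg/row 3.0
[-0.0, 0.052, 0.0, -12.0, 0.0, -11.0, 0]
1 rows turn [0.    0.061 0.   ] deg/row 3.5
[0.0, 0.061, 0.0, -15.0, 0.0, -12.0, 0]
1 rows turn [0.    0.061 0.   ] deg/row 3.5
[0.0, 0.061, 0.0, -16.0, -0.0, -11.0, 0]
1 rows turn [0.    0.061 0.   ] deg/row 3.5
[0.0, 0.061, 0.0, -16.0, -0.0, -10.0, 0]
1 rows turn [-0.     0.061 -0.   ] deg/row 3.5
[-0.0, 0.061, -0.0, -17.0, 0.0, -9.0, 0]
1 rows turn [0.    0.061 0.   ] deg/row 3.5
[0.0, 0.061, 0.0, -17.0, 0.0, -8.0, 0]
1 rows turn [-0.     0.061 -0.   ] deg/row 3.5
[-0.0, 0.061, -0.0, -18.0, -0.0, -6.0, 0]
1 rows turn [0.    0.061 0.   ] deg/row 3.5
[0.0, 0.061, 0.0, -18.0, 0.0, -5.0, 0]
1 rows turn [ 0.     0.061 -0.   ] deg/row 3.5
[0.0, 0.061, -0.0, -18.0, -0.0, -4.0, 0]
1 rows turn [-0.     0.061  0.   ] deg/row 3.5
[-0.0, 0.061, 0.0, -18.0, 0.0, -3.0, 0]
1 rows turn [0.    0.061 0.   ] deg/row 3.5
[0.0, 0.061, 0.0, -18.0, 0.0, -2.0, 0]
1 rows turn [0.    0.061 0.   ] deg/row 3.5
[0.0, 0.061, 0.0, -18.0, -0.0, -0.0, 0]
1 rows turn [0.    0.052 0.   ] deg/row 3.0
[0.0, 0.052, 0.0, -16.0, 0.0, 1.0, 0]
1 rows turn [ 0.     0.035 -0.   ] deg/row 2.0
[0.0, 0.035, -0.0, -10.0, 0.0, 1.0, 0]
[0.55976952 0.21364511 0.20404919]
```

```bash
python3 -m crank '[0,0,0,0,0,28,0,0,0,0,0,0,28,0,0,0,0,0,0,28,0,0,0,0,0,0,28,0,0,0,0,0,0,0,0]'
python3 -m crank '[0,0.026,0,-5,0,-7,0,0,0,0,-6,0,-6,0,0,0.044,0,-10,0,-10,0,0,0.052,0,-12,0,-11,0,0,0,0,0,0,0,0]'
```

```text
clock: 4.3
tool_pos: [0.5459, 0.0441, 0.0361]
orientation: [179.3, 45.0, -95.3]
force: [-0.3, -0.5, 1.3]
opening: 0.0002
gripper_force: 0.0
clock: 4.92
tool_pos: [0.5489, 0.0446, 0.0874]
orientation: [-180.0, 37.9, -94.7]
force: [1.5, -2.6, -0.2]
opening: 0.0004
gripper_force: 1.3
```

```bash
python3 -m crank '[0,0.061,0,-12,0,-10,0,0,0.061,0,-16,0,-11,0,0,0.061,0,-16,0,-10,0,0,0.061,0,-17,0,-9,0,0,0.061,0,-17,0,-8,0]'
python3 -m crank '[0,0.061,0,-18,0,-6,0,0,0.061,0,-18,0,-5,0,0,0.061,0,-18,0,-4,0,0,0.061,0,-18,0,-3,0,0,0.061,0,-16,0,-2,0]'
python3 - <<'E'
from h import *
print(lidpose(84)[0]); s=eyes.snapshot("scene"); cv2.imwrite("pics/s2.png",s[100:300,200:500])
E
```

```text
clock: 5.55
tool_pos: [0.551, 0.0864, 0.1649]
orientation: [179.6, 20.4, -95.0]
force: [0.5, -0.6, -1.7]
opening: 0.0003
gripper_force: 0.7
clock: 6.18
tool_pos: [0.5579, 0.1663, 0.2046]
orientation: [179.6, 2.9, -94.8]
force: [-0.2, -1.4, -0.2]
opening: 0.0005
gripper_force: 0.4
[0.55612586 0.16932641 0.20464961]
```

View pics/s2.png

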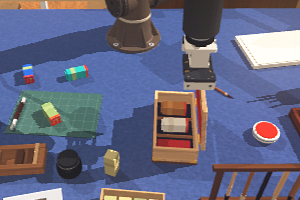

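The lid is nearly upright with the fingers against its underside. Inside, the amber stone is in the robot-side bay, the white one in the middle, and the free red bed is at the far end (+x).

```bash
python3 -m crank '[0,0.061,0,-18,0,-1,0,0,0.052,0,-16,0,1,0,0,0.035,0,-13,0,1,0,0,0,0,-10,0,0,0,0,0,0,-4,0,0,0]'
python3 -m crank '[0,0,0,0,0,0,0,0,0,0,15,0,-20,0,0,0,0,20,0,-30,0.5,0,0,0,40,0,-30,1,0,0,0,50,0,0,1]'
python3 - <<'E'
from h import *
# target: above the seal, look pose
plan([.46,-.30,.16],Rt(-144.5,0),10,1)
E
```

```text
clock: 6.85
tool_pos: [0.562, 0.2196, 0.2018]
orientation: [179.4, -6.2, -94.8]
force: [4.4, -31.5, 6.2]
opening: 0.0007
gripper_force: 16.0
clock: 7.48
tool_pos: [0.5548, 0.1098, 0.2959]
orientation: [179.8, -5.3, -94.7]
force: [0.6, -0.2, -0.5]
opening: 0.0249
gripper_force: 0.0
10 rows turn [-0.004 -0.009  0.087] deg/row 5.0
[-0.004, -0.009, 0.087, 40.0, 6.0, 17.0, 1]
[-0.004, -0.009, 0.087, 41.0, 2.0, 17.0, 1]
[-0.004, -0.009, 0.087, 41.0, -1.0, 17.0, 1]
[-0.004, -0.009, 0.087, 41.0, -5.0, 16.0, 1]
[-0.004, -0.009, 0.087, 40.0, -8.0, 16.0, 1]
[-0.004, -0.009, 0.087, 40.0, -12.0, 16.0, 1]
[-0.004, -0.009, 0.087, 39.0, -15.0, 15.0, 1]
[-0.004, -0.009, 0.087, 37.0, -19.0, 15.0, 1]
[-0.004, -0.009, 0.087, 36.0, -22.0, 14.0, 1]
[-0.004, -0.009, 0.087, 34.0, -25.0, 14.0, 1]
```

```bash
python3 -m crank '[-0.004,-0.009,0.087,40,6,17,1,-0.004,-0.009,0.087,41,2,17,1,-0.004,-0.009,0.087,41,-1,17,1,-0.004,-0.009,0.087,41,-5,16,1,-0.004,-0.009,0.087,40,-8,16,1]' >/dev/null
python3 -m crank '[-0.004,-0.009,0.087,40,-12,16,1,-0.004,-0.009,0.087,39,-15,15,1,-0.004,-0.009,0.087,37,-19,15,1,-0.004,-0.009,0.087,36,-22,14,1,-0.004,-0.009,0.087,34,-25,14,1]'
python3 -m crank '[0,0,0,0,0,0,1]' >/dev/null
python3 - <<'E'
from h import *
mt=eyes.camera_model("top");ms=eyes.camera_model("scene")
m=eyes.camera_model("wrist"); m['fish']=True
w=eyes.snapshot("wrist"); t=eyes.snapshot("top"); s=eyes.snapshot("scene")
cv2.imwrite("pics/w3.png",w); cv2.imwrite("pics/t3.png",cv2.resize(t[90:250,190:430],None,fx=3,fy=3))
L={}
for c in ("wrist","top","scene"):
  for n in ("seal_center","seal_face","bed","amber_stone","white_stone","hinge","lid_lip"):
    L[c,n]=[d for d in spotter.place_of(c,n)[:3]]
    print(c,n,[(np.round(d['location'],1).tolist(),round(d['p'],2)) for d in L[c,n]])
M=dict(top=mt,scene=ms,wrist=m)
for n in ("bed","amber_stone","white_stone","hinge","lid_lip"):
  if L["top",n] and L["scene",n]:
    p,e=tri([(mt,L["top",n][0]['location']),(ms,L["scene",n][0]['location'])]); print(n,p.round(3),e)
print(get_obs()['clock'])
E
```

```text
clock: 8.72
tool_pos: [0.4568, -0.302, 0.1585]
orientation: [179.8, -0.1, -144.9]
force: [1.0, -0.5, -0.1]
opening: 0.0876
gripper_force: 0.0
wrist seal_center [([84.5, 224.2], 0.83), ([484.4, 83.2], 0.81), ([316.3, 212.9], 0.7)]
wrist seal_face [([515.3, 96.2], 0.83), ([336.0, 12.2], 0.79), ([314.0, 253.0], 0.67)]
wrist bed []
wrist amber_stone [([153.8, 102.7], 0.67)]
wrist white_stone []
wrist hinge []
wrist lid_lip []
top seal_center [([472.2, 132.9], 0.91), ([441.9, 271.1], 0.57)]
top seal_face [([435.9, 257.5], 0.83), ([459.2, 134.8], 0.77), ([253.5, 173.2], 0.65)]
top bed [([257.8, 148.4], 0.6), ([255.1, 202.6], 0.59)]
top amber_stone [([255.4, 203.6], 0.85)]
top white_stone [([252.7, 176.7], 0.96)]
top hinge [([229.4, 171.0], 0.9)]
top lid_lip [([197.7, 157.6], 0.81)]
scene seal_center [([164.7, 256.8], 0.95), ([248.4, 214.3], 0.75), ([274.7, 173.4], 0.58)]
scene seal_face [([286.2, 171.1], 0.84), ([174.6, 258.5], 0.69), ([230.0, 180.7], 0.65)]
scene bed [([373.9, 245.8], 0.7)]
scene amber_stone [([369.2, 208.7], 0.73), ([372.8, 243.8], 0.5)]
scene white_stone [([374.8, 230.1], 0.71)]
scene hinge [([397.9, 215.5], 0.65)]
scene lid_lip [([418.4, 183.7], 0.59)]
bed [0.628 0.117 0.02 ] [0.0004, 0.0004]
amber_stone [0.466 0.12  0.022] [0.0044, 0.0044]
white_stone [0.547 0.132 0.003] [0.0031, 0.0031]
hinge [0.554 0.191 0.078] [0.0029, 0.0029]
lid_lip [0.567 0.232 0.222] [0.0011, 0.0011]
10.05
```

View pics/t3.png

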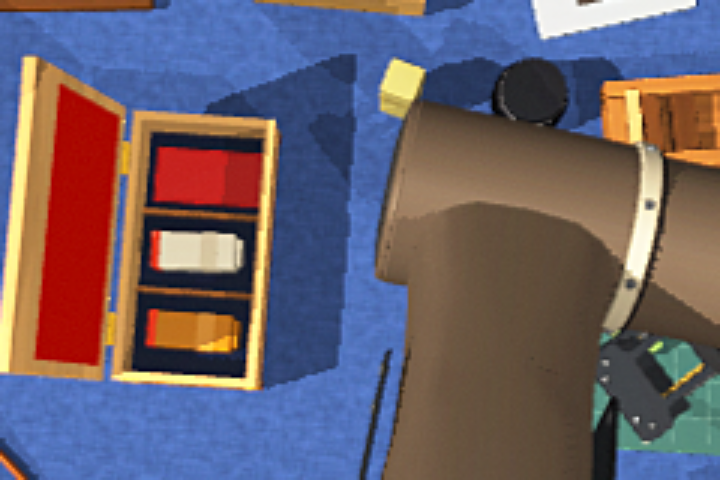

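View pics/w3.png

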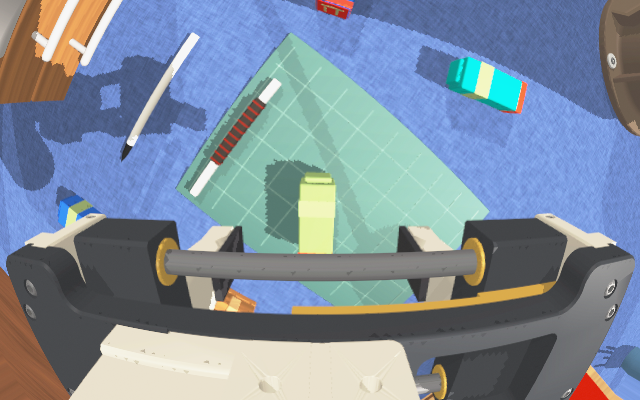

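```bash
python3 - <<'E'
from h import *
m=eyes.camera_model("wrist"); m['fish']=True
pts=[(300,183),(333,183),(300,250),(336,250),(316.3,212.9),(314,253)]
for u in pts: print(u,plane(m,u,.037).round(4), plane(m,u,.020).round(4))
mt=eyes.camera_model("top"); ms=eyes.camera_model("scene")
print(tri([(mt,(397.7,194.9)),(m,(316.3,212.9))]))
# two-view height: seal end top edge midpoint in wrist vs. top picture (398..407)
top=[(190+x/1,y) for x,y in []]
for u in [(155,148),(262,150),(258,207),(152,205)]: print(plane(mt,(190+u[0]/3,90+u[1]/3),.021).round(4))
E
```

```text
(300, 183) [ 0.4636 -0.3172  0.037 ] [ 0.4675 -0.3158  0.02  ]
(333, 183) [ 0.4459 -0.2921  0.037 ] [ 0.4486 -0.2892  0.02  ]
(300, 250) [ 0.5205 -0.2787  0.037 ] [ 0.5277 -0.2749  0.02  ]
(336, 250) [ 0.4996 -0.2493  0.037 ] [ 0.5057 -0.2438  0.02  ]
(316.3, 212.9) [ 0.4789 -0.2879  0.037 ] [ 0.4836 -0.2848  0.02  ]
(314, 253) [ 0.5151 -0.2653  0.037 ] [ 0.522  -0.2608  0.02  ]
(array([ 0.48291857, -0.28647892,  0.02650198]), [0.0012, 0.0012])
[0.6552 0.164  0.021 ]
[0.6517 0.06   0.021 ]
[0.5955 0.0644 0.021 ]
[0.5991 0.1671 0.021 ]
```

The top view shows the lid open and the red bed in the far bay, with its centre near (208,178) in the crop. In the wrist view the seal lies between the fingers at cols 300–335, rows 177–252. Descending to grasp.

```bash
python3 - <<'E'
from h import *
st=plan([.484,-.285,.06],Rt(-144,0),3,1)
plan([.484,-.285,.014],Rt(-144,0),2,1,st)
E
```

```text
3 rows turn [ 0.001 -0.001 -0.004] deg/row 0.2
[0.001, -0.001, -0.004, -10.0, -1.0, 33.0, 1]
[0.001, -0.001, -0.004, -10.0, -1.0, 33.0, 1]
[0.001, -0.001, -0.004, -10.0, -1.0, 33.0, 1]
2 rows turn [0. 0. 0.] deg/row 0.0
[0.0, 0.0, 0.0, 0.0, -0.0, 23.0, 1]
[0.0, 0.0, 0.0, 0.0, -0.0, 23.0, 1]
```

```bash
python3 -m crank '[0,0,-0.004,-10,-1,33,1,0,0,-0.004,-10,-1,33,1,0,0,-0.004,-10,-1,33,1,0,0,0,0,0,23,1,0,0,0,0,0,23,1]'
python3 -m crank '[0,0,0,0,0,0,0.3,0,0,0,0,0,0,0,0,0,0,0,0,0,0,0,0,0,0,0,0,0,0,0,0,0,0,0,0]'
```

```text
clock: 10.68
tool_pos: [0.4832, -0.2853, 0.0127]
orientation: [179.8, -0.2, -143.9]
force: [-0.2, -0.3, -0.4]
opening: 0.0874
gripper_force: 0.0
clock: 11.3
tool_pos: [0.4833, -0.2854, 0.0141]
orientation: [179.9, -0.2, -144.0]
force: [-0.4, -0.4, -0.4]
opening: 0.0434
gripper_force: 0.0
```

```bash
python3 -m crank '[0,0,0,0,0,0,0,0,0,0,0,0,0,0,0,0,0,0,0,0,0,0,0,0,0,0,0,0]'
python3 -m crank '[0,0,0,0,0,-20,0,0,0,0,0,0,-40,0,0,0,0,0,0,-50,0,0,0,0,0,0,-50,0,0,0,0,0,0,0,0]'
python3 - <<'E'
from h import *
B=np.array([.627,.117,0])
# path: above bed, seal x to chest x -> yaw 85.3-180
plan([.627,.117,.18],Rt(-94.7,0),11,0)
s=eyes.snapshot("scene"); t=eyes.snapshot("top"); ms,mt=eyes.camera_model("scene"),eyes.camera_model("top")
for c in ("scene","top"):
  for n in ("seal_center","seal_face"): print(c,n,[(np.round(d['location'],1).tolist(),round(d['p'],2)) for d in spotter.place_of(c,n)[:4]])
cv2.imwrite("pics/s4.png",cv2.resize(s[130:290,150:390],None,fx=3,fy=3))
p=tool()[0]
for m in (ms,mt):
  E=np.array(m['extrinsics']); q=E[:3,:3].T@(p-E[:3,3]); print("tcp px",m['fx']*q[0]/q[2]+m['cx'],m['fy']*q[1]/q[2]+m['cy'])
E
```

```text
clock: 11.8
tool_pos: [0.4834, -0.2854, 0.0139]
orientation: [179.9, -0.2, -144.0]
force: [0.1, -0.3, 4.3]
opening: 0.034
gripper_force: 29.6
clock: 12.42
tool_pos: [0.4858, -0.2859, 0.1773]
orientation: [-179.9, 0.0, -143.9]
force: [0.1, -0.3, -3.0]
opening: 0.0343
gripper_force: 29.6
11 rows turn [-0.    -0.    -0.078] deg/row 4.5
[-0.0, -0.0, -0.078, -32.0, 22.0, -0.0, 0]
[-0.0, -0.0, -0.078, -34.0, 19.0, -0.0, 0]
[-0.0, -0.0, -0.078, -35.0, 17.0, -0.0, 0]
[-0.0, -0.0, -0.078, -36.0, 14.0, -0.0, 0]
[-0.0, -0.0, -0.078, -37.0, 11.0, -0.0, 0]
[-0.0, -0.0, -0.078, -38.0, 8.0, -0.0, 0]
[-0.0, -0.0, -0.078, -38.0, 5.0, -0.0, 0]
[-0.0, -0.0, -0.078, -39.0, 2.0, -0.0, 0]
[-0.0, -0.0, -0.078, -39.0, -1.0, -0.0, 0]
[-0.0, -0.0, -0.078, -39.0, -4.0, -0.0, 0]
[-0.0, -0.0, -0.078, -38.0, -7.0, -0.0, 0]
scene seal_center [([240.4, 179.0], 0.75), ([278.0, 175.5], 0.75), ([164.9, 259.9], 0.61), ([225.6, 173.4], 0.49)]
scene seal_face [([287.2, 168.2], 0.84), ([179.4, 257.7], 0.71), ([247.7, 181.0], 0.56), ([229.4, 177.9], 0.53)]
top seal_center [([439.7, 269.2], 0.87), ([475.0, 131.6], 0.78), ([377.6, 272.2], 0.6)]
top seal_face [([435.4, 257.4], 0.79), ([460.9, 137.4], 0.68)]
tcp px 243.7604757082293 178.452823683686
tcp px 409.8030445488623 190.97527083926838
```

View pics/s4.png

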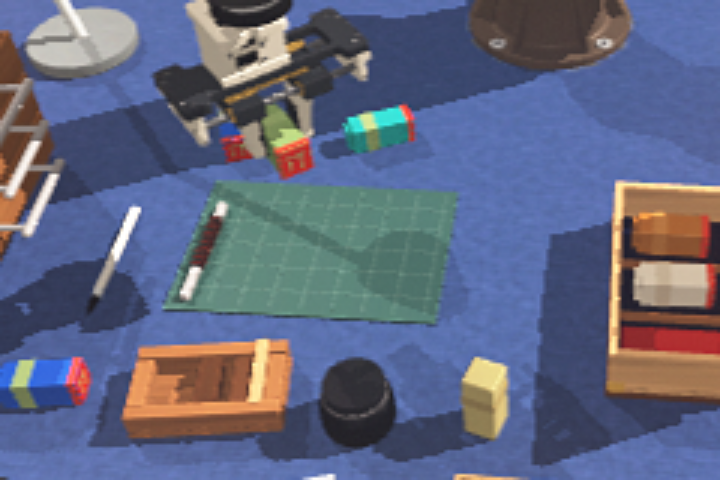

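The seal is held level. Its red face centre is at crop (296,158), which is full-image (248.7,182.7), and it leads towards +x/+y.

```bash
python3 - <<'E'
from h import *
ms=eyes.camera_model("scene"); p,Rr=tool()
q=plane(ms,(150+296/3,130+158/3),.183); d=Rr.inv().apply(q-p); print(q,d*1000)
E
python3 -m crank '[0,0,-0.078,-32,22,0,0,0,0,-0.078,-34,19,0,0,0,0,-0.078,-35,17,0,0,0,0,-0.078,-36,14,0,0,0,0,-0.078,-37,11,0,0]'>/dev/null
python3 -m crank '[0,0,-0.078,-38,8,0,0,0,0,-0.078,-38,5,0,0,0,0,-0.078,-39,2,0,0,0,0,-0.078,-39,-1,0,0,0,0,-0.078,-39,-4,0,0]'>/dev/null
python3 -m crank '[0,0,-0.078,-38,-7,0,0,0,0,0,0,0,0,0]'
python3 - <<'E'
from h import *
print(get_obs()['joint_pos'].round(1) if hasattr(get_obs()['joint_pos'],'round') else 0)
ms,mt=eyes.camera_model("scene"),eyes.camera_model("top")
s=eyes.snapshot("scene")
for n in ("seal_center","seal_face","bed"): print(n,[(np.round(d['location'],1).tolist(),round(d['p'],2)) for d in spotter.place_of("scene",n)[:4]])
cv2.imwrite("pics/s5.png",cv2.resize(s[130:270,300:460],None,fx=4,fy=4))
plan([.627,.117,.18],Rt(-94.7,0),1,0)
E
```

```text
[ 0.51578734 -0.26334447  0.183     ] [-39.32587203  -1.69369425 -11.36538859]
clock: 14.22
tool_pos: [0.6274, 0.1189, 0.1712]
orientation: [179.6, -0.1, -94.6]
force: [-0.1, 0.3, -2.6]
opening: 0.0338
gripper_force: 29.6
[ 28.1  19.6  -8.1  -0.2 -62.6 -32.7]
seal_center [([275.0, 175.3], 0.68), ([167.7, 258.8], 0.66), ([381.7, 212.9], 0.47), ([227.9, 174.5], 0.46)]
seal_face [([178.8, 257.0], 0.74), ([285.8, 173.3], 0.74), ([227.3, 179.4], 0.63), ([372.0, 210.3], 0.53)]
bed [([369.5, 214.5], 0.62), ([374.9, 244.5], 0.55)]
1 rows turn [ 0.006 -0.001 -0.003] deg/row 0.4
[0.006, -0.001, -0.003, -1.0, -0.0, -8.0, 0]
```

View pics/s5.png

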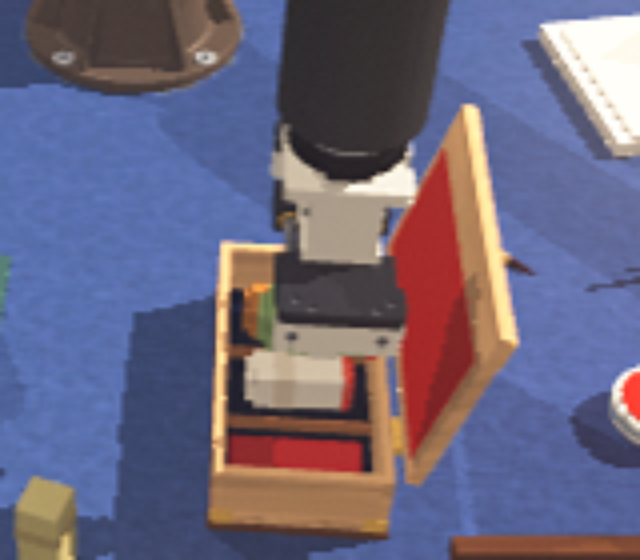

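```bash
python3 -m crank '[0.006,0,-0.002,-1,3,20,0,0,0,0,0,0,35,0,0,0,0,0,0,35,0,0,0,0,0,0,25,0,0,0,0,0,0,0,0]'
python3 - <<'E'
from h import *
print(tool()[0].round(4),tool()[1].as_euler('xyz',degrees=True).round(1))
E
```

```text
clock: 15.05
tool_pos: [0.6227, 0.1164, 0.0563]
orientation: [179.9, -0.1, -94.8]
force: [1.1, 0.1, -1.0]
opening: 0.0339
gripper_force: 29.6
[0.6227 0.1164 0.0563] [ 1.799e+02 -1.000e-01 -9.480e+01]
```

```bash
python3 -m crank '[0,0,0,-3,-1,5,0,0,0,0,0,0,8,0,0,0,0,0,0,5,0,0,0,0,0,0,3,0,0,0,0,0,0,0,0]'
```

```text
clock: 15.68
tool_pos: [0.6255, 0.1209, 0.037]
orientation: [-179.9, -0.0, -94.7]
force: [-0.2, -0.5, -2.0]
opening: 0.0339
gripper_force: 29.6
```

```bash
python3 -m crank '[0,0,0,0,0,2,0,0,0,0,0,0,1,0,0,0,0,0,0,0,0]'; python3 -m crank '[0,0,0,0,0,1,0,0,0,0,0,0,0,0]';  python3 -m crank '[0,0,0,0,0,1,0,0,0,0,0,0,0,0]'
```

```text
clock: 16.05
tool_pos: [0.6256, 0.1209, 0.0341]
orientation: [-179.9, 0.0, -94.7]
force: [-0.1, -0.1, -2.6]
opening: 0.034
gripper_force: 29.6
clock: 16.3
tool_pos: [0.6256, 0.1209, 0.0331]
orientation: [-179.9, 0.0, -94.7]
force: [-0.6, 0.5, -2.0]
opening: 0.0342
gripper_force: 29.6
clock: 16.55
tool_pos: [0.6257, 0.121, 0.0322]
orientation: [-179.9, 0.0, -94.7]
force: [-0.2, -0.2, -2.1]
opening: 0.0341
gripper_force: 29.6
```

```bash
python3 -m crank '[0,0,0,0,0,1,0,0,0,0,0,0,0,0]'; python3 -m crank '[0,0,0,0,0,1,0,0,0,0,0,0,0,0]'
```

```text
clock: 16.8
tool_pos: [0.6258, 0.121, 0.032]
orientation: [-179.9, 0.0, -94.7]
force: [-1.7, 0.2, 5.3]
opening: 0.0339
gripper_force: 29.6
clock: 17.05
tool_pos: [0.6258, 0.121, 0.032]
orientation: [-179.9, 0.0, -94.7]
force: [-4.6, -0.6, 12.3]
opening: 0.0342
gripper_force: 29.6
```

```bash
python3 -m crank '[0,0,0,0,0,-1,0,0,0,0,0,0,0,0.45,0,0,0,0,0,0,0.45,0,0,0,0,0,0,0.45]'
```

```text
clock: 17.55
tool_pos: [0.6257, 0.1209, 0.031]
orientation: [-179.9, 0.0, -94.7]
force: [-0.7, 0.8, -0.2]
opening: 0.0395
gripper_force: 0.0
```

```bash
python3 -m crank '[0,0,0,0,0,-10,0.45,0,0,0,0,0,-20,0.45,0,0,0,0,0,-40,0.45,0,0,0,20,0,-60,0.45,0,0,0,60,10,-30,0.45]' >/dev/null
python3 -m crank '[0,0,0,60,10,0,0.45,0,0,0,60,10,0,0.45,0,0,0,60,10,0,0.45,0,0,0,0,0,0,0.45]'
python3 - <<'E'
from h import *
ms,mt=eyes.camera_model("scene"),eyes.camera_model("top")
s=eyes.snapshot("scene");t=eyes.snapshot("top")
for n in ("seal_center","seal_face","bed","lid_lip"):
  for c in ("scene","top"): print(c,n,[(np.round(d['location'],1).tolist(),round(d['p'],2)) for d in spotter.place_of(c,n)[:6]])
a=cv2.resize(t[110:230,190:300],None,fx=3.5,fy=4); b=cv2.resize(s[150:270,335:445],None,fx=3.5,fy=4)
cv2.imwrite("pics/f6.png",np.hstack([a,b]))
E
```

```text
clock: 18.68
tool_pos: [0.5642, -0.1335, 0.189]
orientation: [-179.9, -0.0, -94.9]
force: [0.9, 1.2, -0.0]
opening: 0.0391
gripper_force: 0.0
scene seal_center [([166.0, 257.6], 0.69), ([226.0, 172.4], 0.68), ([272.9, 175.0], 0.63), ([373.8, 243.4], 0.56)]
top seal_center [([443.4, 268.4], 0.95), ([376.7, 272.0], 0.8), ([472.6, 132.3], 0.6)]
scene seal_face [([179.6, 258.6], 0.85), ([388.7, 242.4], 0.67), ([227.3, 180.8], 0.58), ([283.7, 174.3], 0.52)]
top seal_face [([361.3, 277.1], 0.97), ([436.2, 260.8], 0.68), ([460.1, 135.4], 0.66)]
scene bed []
top bed []
scene lid_lip [([419.6, 182.9], 0.67), ([376.6, 231.2], 0.5)]
top lid_lip []
```

View pics/f6.png

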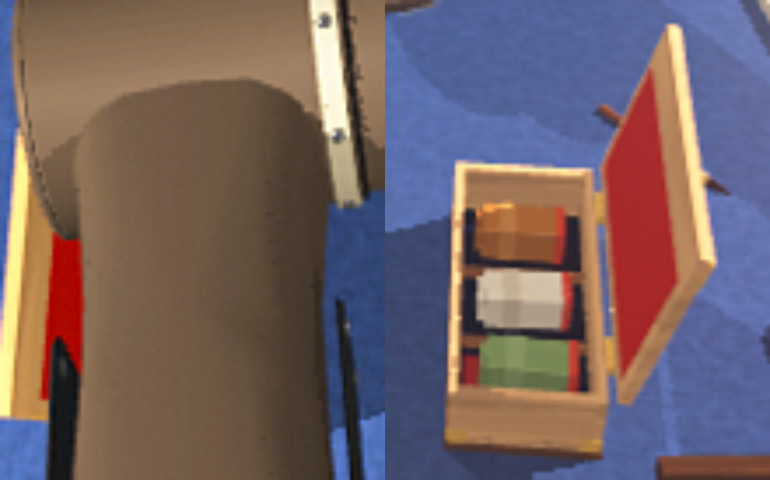

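The scene crop shows the green seal lying in the end bay, red face to the hinge and the lid on its stop. I need a clear top view for the offset along the bed.

```bash
python3 -m crank '[0,0,0,60,10,0,0.45,0,0,0,60,10,0,0.45,0,0,0,60,10,0,0.45,0,0,0,60,10,0,0.45,0,0,0,0,0,0,0.45]'
python3 - <<'E'
from h import *
ms,mt=eyes.camera_model("scene"),eyes.camera_model("top")
s=eyes.snapshot("scene");t=eyes.snapshot("top")
C=np.array([.5524,.1237,0]); CY=np.array([-CX[1],CX[0],0]); B=C-.076*CY; print("bed",B.round(4))
def rel(p): return [round(float((p-B)@a)*1000,1) for a in (CX,CY)]
for m,c in ((ms,"scene"),(mt,"top")):
  for n,z in (("seal_center",.038),("seal_face",.038),("white_stone",.018),("amber_stone",.018)):
    for d in spotter.place_of(c,n)[:8]:
      p=plane(m,d['location'],z)
      if abs((p-C)@CX)<.1 and abs((p-C)@CY)<.15: print(c,n,np.round(d['location'],1),round(d['p'],2),rel(p))
cv2.imwrite("pics/f7.png",np.hstack([cv2.resize(t[130:220,215:295],None,fx=5,fy=5),cv2.resize(s[190:280,340:420],None,fx=5,fy=5)]))
E
```

```text
clock: 19.8
tool_pos: [0.5046, -0.3692, 0.1873]
orientation: [-180.0, -0.0, -94.9]
force: [0.4, -0.4, -0.4]
opening: 0.0396
gripper_force: 0.0
bed [0.6281 0.1175 0.    ]
scene seal_center [374.2 243. ] 0.88 [-1.8, -3.2]
scene seal_face [388.1 245.7] 0.61 [40.0, -10.5]
scene white_stone [375.3 232.9] 0.74 [4.4, 55.9]
scene amber_stone [370.3 211.4] 0.76 [-10.7, 151.8]
top seal_center [259.5 146.6] 0.68 [-7.4, -1.9]
top seal_face [242.8 143.3] 0.74 [41.1, -8.2]
top white_stone [253.2 172.8] 0.86 [8.0, 72.6]
top amber_stone [258.3 201.6] 0.55 [-13.2, 155.4]
```

View pics/f7.png

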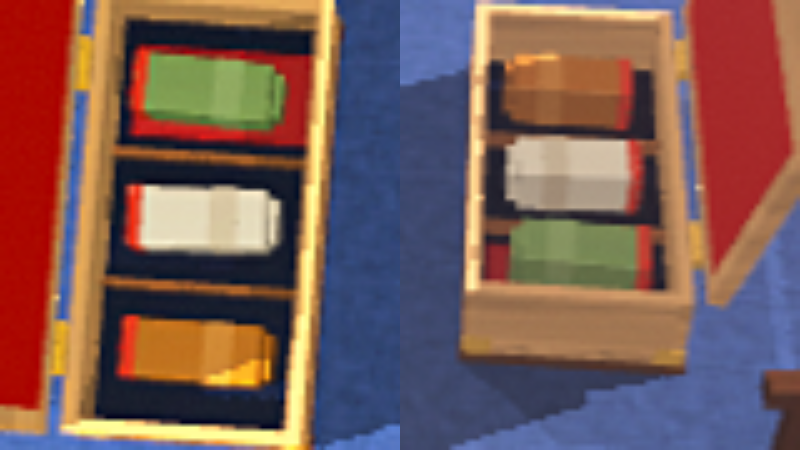

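The two views agree. The seal sits centred on the felt to within about 3 mm (along and across, allowing for its height), aligned with its neighbours and red face to the hinge. The lid is at about 105° and the arm is clear of everything.

```bash
python3 -c "
from plant import ctrl; print(ctrl.close_job())"
```

```text
the job is handed in; nothing more can be done
None
```

The lid is open on its stop, the green seal lies on the felt bed in the free bay with its red face to the hinge, and the job is handed in at about 20 s; no verdict came back.

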